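# Shut the draught cover and tare the stone balance

## Robot

A 6-joint arm with a two-finger parallel gripper is mounted at the origin on the work surface. World frame = base frame: x ahead of the robot, y to its left, z up, the work surface at z = 0. Lengths are in m, angles in rad, forces in N, time in s.
With the tool pointing down it reaches from about 0.375 to 0.975 m from the base axis. Payload 3.8 kg.
Tool frame: the origin (TCP) lies midway between the tips of the shut fingers; the grasp point (between the pads) lies 19 mm behind it; x points along the fingers, y is the direction in which the jaws open and shut, and the axes are right-handed (so a half turn about x gives the same grasp; the last joint's range is limited). The gripper opens to 88 mm and grips with 3 to 60 N. Pads are 18 mm wide; open, the fingers measure 123 mm over their backs; the gripper's body (75 mm by 187 mm) begins 45 mm behind the grasp point.
Start: joints at [1.28, 0.264, 1.604, -0, 1.274, -0.037], TCP at [0.169, 0.653, 0.239] pointing down, gripper open.
Joint ranges: [-2.63, 2.63], [-0.94, 2.18], [0.31, 2.57], [-1.31, 4.45], [0, 2.66], [-2.55, 2.55]. Speed limits (rad/s): [2.57, 2.57, 3.14, 3.14, 3.14, 3.14].

## Interface

Orientations are given as a rotation vector (axis times angle).
In Python, from cell import manip, inverse_kinematics, cams, order gives the robot as it stands. Calls block until the motion is done:
- manip.move_pose(position, orientation): joint-space move of the TCP to a pose.
- manip.move_linear(position, rate=0.15, rot=None): straight line of the TCP; rot=None keeps the orientation; rate is the mean speed in m/s.
- manip.set_joints(angles): joint-space move.
- manip.set_gripper(opening, force=None): finger opening in m; force is the grip in N (None keeps the last); returns when the fingers have stopped.
- manip.dwell(seconds).
- inverse_kinematics(position, orientation): joint angles nearest the present ones, or None.
- manip.state(): the state.
- cams.capture(name): name is "scene" or "side" or "wrist"; returns a dict with "image" (384x512x3 uint8, blue, green, red), "z_map" (384x512 float32, m along the optical axis (not along the pixel's ray), 0 where there is no reading), "intrinsics" (3x3 intrinsics, pixels), "k1" (the pictures are not rectified: a ray, as slopes to the right and down, at radius r is drawn at 1 + k1 r^2 times it, then the intrinsics apply), "position" and "orientation" of the camera in the world; the wrist camera has in their place "T_tool_cam" (4x4, takes a point from camera to tool coordinates, whose origin is the TCP and whose axes are the tool frame's). Camera axes: x right, y down, z forward; pixel columns grow to the right and rows downward; lengths in m; the calibration is good to about 2 mm. A picture is of the moment at which its call begins: read the wrist's pose just before it.
A pose or a line that the arm cannot do raises manip.IKError and nothing moves.
- order.close_job(): hands the job in, once; it reports no verdict.
The state is a dict: "clock": time; "joint_pos": joint angles; "joint_velocities": joint speeds; "tau": joint torques, N m; "tool_pos": TCP position; "tcp_rot": TCP orientation; "contact_force": force on the tool from outside, world axes, zero at the start; "moment": the same for the moment, N m; "gripper_width": finger opening in m.
Only numpy, scipy, OpenCV 4.12 (cv2) and the standard library are available. Lean on these libraries where they do the work, as an engineer would, in place of code of your own. Each camera call takes 0.05 s, during which the arm holds its last target.

## Task

Get the stone balance ready for weighing with its empty dish on the pan: push the glass top cover of the draught shield fully shut with a fingertip, without gripping it, then press the long tare key down lightly and let it come back up. Press no other key, leave the dish and everything else on the bench where it is, and finish with the hand clear.

Things in the scene. Friction and masses are not known exactly. Their poses are not given: they have to be found in the camera images.
- balance: White stone balance, fixed on the bench, 310 mm long (x), 200 mm wide (y). Origin: centre of its underside, on the bench; x points from its front (keys, robot side) to its back, y to its left, z up. Key deck 45 mm high at x -155 to -103 mm, sloped display up to 70 mm high, glass chamber at x -50 to +75 mm (walls 134 mm high), rear housing 130 mm high to x +155 mm.
- cover (a joint): Sliding glass top cover, 135 x 186 x 4 mm, in an aluminium edge; its top is 138.5 mm above the bench. Value in m: 0 = fully shut (on its stop), up to 0.080 = slid open towards the balance's back (+x). It shuts towards the balance's front (-x), slides with 1.2 N of friction plus 4 N per m/s, and stays where it is left.
- push_bar (a point): Upright aluminium bar across the front part of the cover: 100 mm long along the balance's y, 6 mm thick, 16 mm high above the glass. Moves with the cover. This point: middle of its rear face (8 mm below its top edge), which looks to the balance's back (+x); pushing there to -x shuts the cover. In front a sloping thumb rest rises nearly to its top (pressing on both at once is gripping). Axes as the balance's.
- bar_shut (a point): Fixed point on the balance: where push_bar lies when the cover is fully shut. Axes as the balance's.
- tare_cap: Cap of the tare key: the only long key, a black bar 36 mm (balance's y) x 16 mm (x), second from the left as seen from the robot. Origin: centre of its top face, 8 mm above the deck and 53 mm above the bench when up. Axes as the balance's; it presses straight down.
- tare_key (a joint): Travel of the tare key in m: 0 = up, 0.006 = fully down on its stop; it counts as pressed from 0.0025. A spring needs 1 N to start, 3.5 N at 0.0025 and 7 N at the stop, and brings it back up. Over 25 N is not light.
- power_key_top (a point): Centre of the top of the power key: round, black, 18 mm in diameter, 46 mm to the left of the tare key's centre; same height and travel as the tare key. Not to be pressed.
- power_key (a joint): Travel of the power key in m, 0 = up, 0.006 = down.
- unit_key_top (a point): Centre of the top of the unit key: round, black, 18 mm in diameter, 46 mm to the right of the tare key's centre; same height and travel. Not to be pressed.
- unit_key (a joint): Travel of the unit key in m, 0 = up, 0.006 = down.
- menu_key_top (a point): Centre of the top of the menu key: round, black, 18 mm in diameter, 80 mm to the right of the tare key's centre; same height and travel. Not to be pressed.
- menu_key (a joint): Travel of the menu key in m, 0 = up, 0.006 = down.
- dish: Loose empty aluminium weighing dish, 52 mm across, 14 mm high, standing on the round steel pan inside the glass chamber (pan top 55 mm above the bench). Origin: centre of its underside. To be left alone.
- weight: Loose brass check weight with a knob, 32 mm in diameter, 48 mm high, upright beside or in front of the balance. Origin: centre of its underside. To be left alone.
- ring_cone: Loose light-wood ring cone, foot 54 mm in diameter, 73 mm high, upright. Origin: centre of its underside. To be left alone.
- loupe: Loose folding loupe lying flat, black round lens barrel 30 mm across with a steel case, 65 mm long, 18 mm high. Origin: under the lens barrel. To be left alone.
- tweezers: Loose steel stone tweezers, 145 mm long, 9 mm high, lying in front of the balance. Origin: under the middle. To be left alone.
- hex_key: Loose L-shaped dark steel hex key, 95 mm long, 6 mm thick, lying at the left of the bench. Origin: under the long leg's middle. To be left alone.
- graver: Loose engraver's graver with a dark mushroom wooden handle, about 120 mm long, 32 mm high, lying at the left of the bench. Origin: under the middle. To be left alone.

How it is judged:
On the way, in this order (a step that is already met when the one before it is completed fails the run):
1. the glass cover is fully shut (within 3 mm of its stop) (value of joint cover below 0.003 m), for 0.2 s.
2. the tare key is pressed down (at least 2.5 mm) (value of joint tare_key above 0.0025 m), for 0.1 s.
At the end, for the whole second after the job is handed in: The cover is within 3 mm of its stop, the tare key has been pressed with the cover shut and is up again (under 1 mm), all other keys are up, the dish is within 5 mm and every other loose thing within 10 mm of where it was (value of joint cover below 0.003 m and value of joint each of tare_key, power_key, unit_key, menu_key below 0.001 m and distance of dish from where it was at the start of the episode below 0.005 m and linear speed of dish below 0.01 m/s and distance of each of weight, loupe, ring_cone, tweezers, hex_key, graver from where it was at the start of the episode below 0.01 m); the robot touches nothing.
It fails at once if the tare key is pressed while the cover is more than 5 mm open (value of joint tare_key above 0.0015 m and value of joint cover above 0.005 m).
It fails at once if another key is pressed (more than 1.5 mm) (value of joint any of power_key, unit_key, menu_key above 0.0015 m).
It fails at once if the tare key is struck or leaned on (more than 25 N), or the balance is shoved (more than 40 N) (contact force between the fingers and tare_cap above 25 N or contact force between any of the arm, the fingers and balance above 40 N).
It fails at once if the cover's bar is gripped: fingers press on the bar and on the ramp in front of it at once (contact force between the fingers and cover_c1 above 2 N and contact force between the fingers and cover_c2 above 2 N).
It fails at once if the dish is moved more than 5 mm, or another loose thing more than 10 mm, or lifted (distance of dish from where it was at the start of the episode above 0.005 m or distance of any of weight, loupe, ring_cone, tweezers, hex_key, graver from where it was at the start of the episode above 0.01 m).
It also fails if it takes over 42 s, if anything falls off the work surface, if the arm or the gripper's body presses on something with over 40 N, if the wrist force passes 120 N, or if a joint passes its speed limit or range.

## Working session

There is one attempt and no reset: what is moved stays moved. The work goes in short steps, each a Python script; the robot and the scene stay as the last script left them, time stands still between calls to the robot, and variables do not carry over. Pictures are saved under pics/ and viewed, and the job is handed in when it is done.

```bash
ls; mkdir -p pics; python3 - <<'E'
from cell import manip,cams
import cv2,pickle
s=manip.state();print(s)
for n in ["scene","side","wrist"]:
    c=cams.capture(n);c['st']=s
    pickle.dump(c,open(f'{n}0.pkl','wb'));cv2.imwrite(f'pics/{n}0.png',c['image'])
    print(n,c['intrinsics'],c['k1'],c.get('position'),c.get('orientation'),c.get('T_tool_cam'))
E
```

```text
pics
{'clock': 0.0, 'joint_pos': array([ 1.28011675e+00,  2.64770180e-01,  1.60537112e+00, -3.67080212e-07,
        1.27371926e+00, -3.68959105e-02]), 'joint_velocities': array([-1.04787811e-03,  1.33802961e-03,  3.23306205e-04, -9.72002727e-05,
       -1.27187653e-04, -5.93567407e-04]), 'tau': array([-4.21142313e-04, -5.02100408e+01, -3.56879425e+01,  7.27830478e-02,
        2.93024036e-02, -1.87308865e-04]), 'tool_pos': array([0.16926388, 0.65268959, 0.23737811]), 'tcp_rot': array([ 0.19747316,  1.56196848, -0.20099591]), 'contact_force': array([ 0.259896  ,  0.11354518, -0.74282786]), 'moment': array([-0.01109499,  0.04804184,  0.01183295]), 'gripper_width': 0.08818802748337914}
scene [[350.51519368   0.         255.18548372]
 [  0.         350.51519368 188.76555636]
 [  0.           0.           1.        ]] -0.07178376313222656 [1.04301241 0.5269414  0.55889341] [-1.1139801  -2.15822191  1.20570103] None
side [[370.70420718   0.         258.59986212]
 [  0.         370.70420718 190.5277997 ]
 [  0.           0.           1.        ]] -0.12054027707771005 [ 0.40216157 -0.51190643  0.6830385 ] [-2.30991029  0.14575277 -0.08831711] None
wrist [[274.8171441    0.         249.89214298]
 [  0.         274.8171441  190.43700656]
 [  0.           0.           1.        ]] -0.0263377284373498 None None [[-1.18775732e-04 -2.87593769e-01  9.57752479e-01 -1.47125189e-01]
 [ 9.99999758e-01 -6.90667814e-04 -8.33785947e-05  9.48709054e-04]
 [ 6.85467975e-04  9.57752237e-01  2.87593781e-01 -7.41508910e-02]
 [ 0.00000000e+00  0.00000000e+00  0.00000000e+00  1.00000000e+00]]
```

View pics/scene0.png

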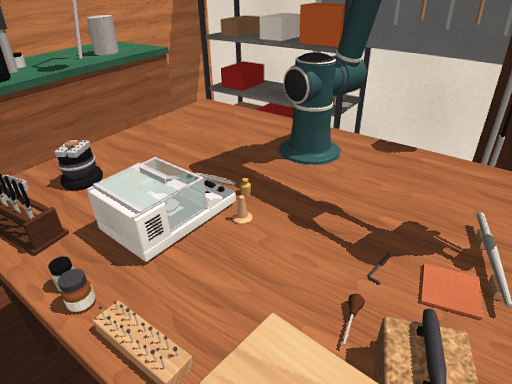

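View pics/side0.png

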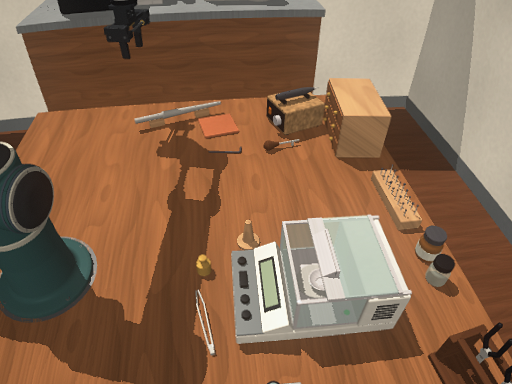

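View pics/wrist0.png

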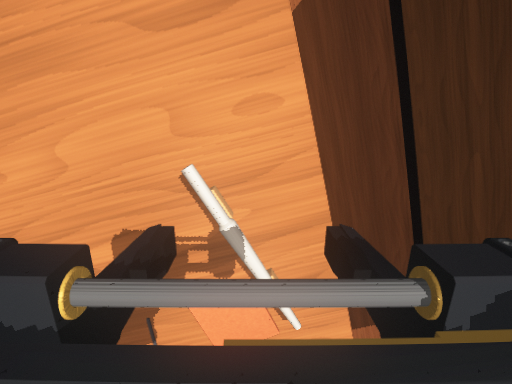

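The side view shows the balance at about (235-410, 215-340). The keys are the dark dots at x≈245, the push bar is near (325, 245), and the cover is open. I'll magnify it and turn pixels into positions.

```bash
cat > h.py <<'E'
import numpy as np,cv2,pickle
from scipy.spatial.transform import Rotation as R
def campose(c):
    if c.get('T_tool_cam') is not None:
        s=c['st'];T=np.eye(4);T[:3,:3]=R.from_rotvec(s['tcp_rot']).as_matrix();T[:3,3]=s['tool_pos']
        return T@c['T_tool_cam']
    T=np.eye(4);o=np.array(c['orientation']);T[:3,:3]=R.from_rotvec(o).as_matrix();T[:3,3]=c['position'];return T
def ray(c,uv):
    K=c['intrinsics'];d=np.array([c['k1'],0,0,0,0],float)
    p=cv2.undistortPoints(np.array(uv,float).reshape(-1,1,2),K,d).reshape(-1,2)
    return np.c_[p,np.ones(len(p))]
def at_z(c,uv,z):
    T=campose(c);r=ray(c,uv)@T[:3,:3].T;o=T[:3,3];return o+r*((z-o[2])/r[:,2])[:,None]
def depth_pts(c,uv):
    T=campose(c);z=np.array([c['z_map'][int(round(v)),int(round(u))] for u,v in uv]);return (ray(c,uv)*z[:,None])@T[:3,:3].T+T[:3,3]
def project(c,P):
    T=np.linalg.inv(campose(c));d=np.array([c['k1'],0,0,0,0],float)
    q=np.asarray(P,float)@T[:3,:3].T+T[:3,3]
    return cv2.projectPoints(q.reshape(-1,1,3),np.zeros(3),np.zeros(3),c['intrinsics'],d)[0].reshape(-1,2)
def load(n): return pickle.load(open(n+'.pkl','rb'))
E
python3 - <<'E'
from h import *
c=load('side0');im=c['image'][195:355,215:415];cv2.imwrite('pics/side0c.png',cv2.resize(im,None,fx=3.75,fy=3.75,interpolation=cv2.INTER_CUBIC))
np.set_printoptions(precision=4,suppress=True)
print(depth_pts(c,[(205,268),(248,228),(245,280),(206,320),(300,200),(50,280)]))
E
```

```text
[[ 0.3622 -0.0332  0.0253]
 [ 0.4639  0.0439  0.0551]
 [ 0.4425 -0.091   0.0516]
 [ 0.3582 -0.142  -0.0001]
 [ 0.6178  0.1744  0.0007]
 [ 0.0447 -0.0533  0.0543]]
```

View pics/side0c.png

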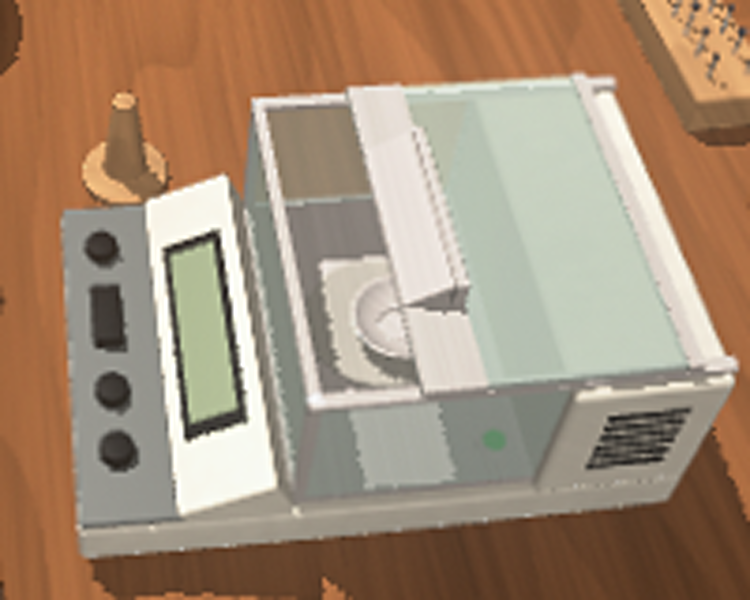

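```bash
python3 - <<'E'
from h import *
np.set_printoptions(precision=4,suppress=True)
c=load('side0')
f=lambda L:[(215+(a+.5)/3.75-.5,195+(b+.5)/3.75-.5) for a,b in L]
k=at_z(c,f([(102,246),(107,317),(112,388),(118,449)]),.053);print('keys',k)
print('deck',at_z(c,f([(63,212),(80,527)]),.045))
b=at_z(c,f([(415,128),(467,288)]),.1545);print('bar',b)
print('rearhousing', at_z(c,f([(575,75),(690,370),(252,100),(310,402)]),.134))
print('depth',depth_pts(c,f([(102,246),(107,317),(112,388),(118,449),(405,120),(460,288)])))
d=k[3]-k[0];print(np.degrees(np.arctan2(d[0],-d[1])),np.linalg.norm(d[:2]))
d=b[1]-b[0];print(np.degrees(np.arctan2(d[0],-d[1])),np.linalg.norm(d[:2]))
E
```

```text
keys [[ 0.4411 -0.0424  0.053 ]
 [ 0.439  -0.0895  0.053 ]
 [ 0.437  -0.1329  0.053 ]
 [ 0.4362 -0.1678  0.053 ]]
deck [[ 0.4217 -0.0096  0.045 ]
 [ 0.4137 -0.2029  0.045 ]]
bar [[ 0.6006 -0.0638  0.1545]
 [ 0.599  -0.1629  0.1545]]
rearhousing [[ 0.7081 -0.0195  0.134 ]
 [ 0.6976 -0.2088  0.134 ]
 [ 0.5259 -0.0161  0.134 ]
 [ 0.5191 -0.1998  0.134 ]]
depth [[ 0.4413 -0.0404  0.0504]
 [ 0.4389 -0.0898  0.0535]
 [ 0.437  -0.1322  0.0519]
 [ 0.4362 -0.1678  0.053 ]
 [ 0.6024 -0.045   0.1395]
 [ 0.5971 -0.16    0.1508]]
-2.2578616533014353 0.12551792883536433
-0.9267237677085702 0.09909484862130268
```

```bash
python3 - <<'E'
from h import *
from cell import manip,cams
np.set_printoptions(precision=4,suppress=True)
rot=(R.from_euler('z',-2.2,degrees=True)*R.from_euler('y',90,degrees=True)).as_rotvec()
manip.move_pose([0.60,-0.10,0.36],rot)
manip.set_gripper(0.0,force=20)
manip.dwell(0.3)
s=manip.state();c=cams.capture('wrist');c['st']=s
pickle.dump(c,open('wrist1.pkl','wb'));cv2.imwrite('pics/wrist1.png',cv2.resize(c['image'],None,fx=1.5,fy=1.5,interpolation=cv2.INTER_CUBIC))
print(s['clock'],s['tool_pos'],s['gripper_width'],s['contact_force'])
E
```

```text
4.8167 [ 0.6  -0.1   0.36] 0.00019170491888809838 [0.8526 0.5076 0.6071]
```

View pics/wrist1.png

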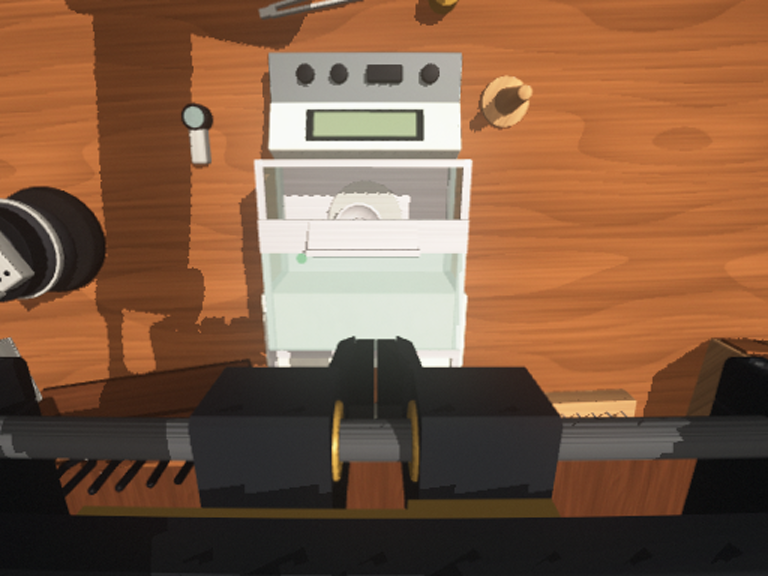

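The wrist view shows the four keys at about (305, 339, 384, 430; 73), with the tare key at (384, 73). The push bar runs across (306-420, 222-258). I'll zoom in to measure.

```bash
python3 - <<'E'
from h import *
c=load('wrist1')
a=cv2.resize(c['image'][100:250,165:325],None,fx=5,fy=5,interpolation=cv2.INTER_CUBIC)[:,:]
cv2.imwrite('pics/w1a.png',cv2.resize(c['image'][135:180,165:325],None,fx=5,fy=5,interpolation=cv2.INTER_CUBIC))
cv2.imwrite('pics/w1b.png',cv2.resize(c['image'][30:110,165:325],None,fx=5,fy=5,interpolation=cv2.INTER_CUBIC))
E
```

```text
(no output)
```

View pics/w1a.png

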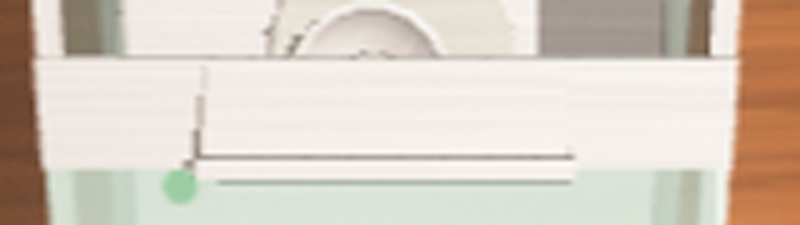

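View pics/w1b.png

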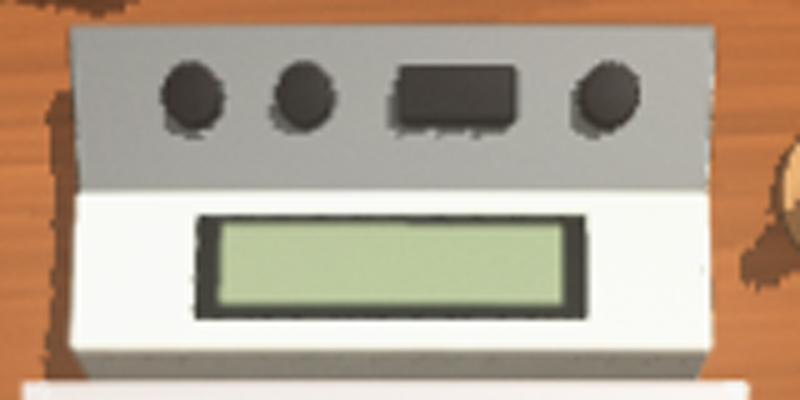

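```bash
python3 - <<'E'
from h import *
np.set_printoptions(precision=4,suppress=True)
c=load('wrist1')
f=lambda L,v0:[(165+(a+.5)/5-.5,v0+(b+.5)/5-.5) for a,b in L]
k=at_z(c,f([(610,93),(457,94),(304,94),(191,94)],30),.053);print(k)
print('deck front',at_z(c,f([(714,26),(70,26)],30),.045), 'deckdisp',at_z(c,f([(708,190),(76,190)],30),.045))
b=at_z(c,f([(573,181),(197,181)],135),.1545);print('bar rear',b)
print('bar front top',at_z(c,f([(573,157),(197,157)],135),.1545))
print('cover front',at_z(c,f([(740,60),(33,60)],135),.1385))
print('chamber front',at_z(c,f([(746,383),(22,383)],30),.134))
for p in (k[[0,3]],b):
    d=p[1]-p[0];print(np.degrees(np.arctan2(d[0],-d[1])),np.linalg.norm(d[:2]))
print(depth_pts(c,f([(457,94)],30)),depth_pts(c,f([(380,170),(380,200)],135)))
E
```

```text
[[ 0.4415 -0.0376  0.053 ]
 [ 0.44   -0.0836  0.053 ]
 [ 0.4382 -0.1296  0.053 ]
 [ 0.4368 -0.1635  0.053 ]]
deck front [[ 0.4225 -0.005   0.045 ]
 [ 0.4147 -0.1998  0.045 ]] deckdisp [[ 0.4687 -0.0062  0.045 ]
 [ 0.4609 -0.2029  0.045 ]]
bar rear [[ 0.6065 -0.0609  0.1545]
 [ 0.6027 -0.1595  0.1545]]
bar front top [[ 0.6001 -0.0608  0.1545]
 [ 0.5963 -0.1589  0.1545]]
cover front [[ 0.5788 -0.0142  0.1385]
 [ 0.5713 -0.2035  0.1385]]
chamber front [[ 0.5268 -0.0129  0.134 ]
 [ 0.5194 -0.2015  0.134 ]]
-2.1397094693494663 0.12599229681060595
-2.25061289119693 0.09868830007514606
[[ 0.4401 -0.0836  0.0535]] [[ 0.6016 -0.1113  0.1544]
 [ 0.6134 -0.1124  0.139 ]]
```

```bash
python3 - <<'E'
from h import *
from cell import manip,cams
np.set_printoptions(precision=4,suppress=True)
a=np.radians(-2.2);X=np.array([np.cos(a),np.sin(a),0])
rot=(R.from_euler('z',-2.2,degrees=True)*R.from_euler('y',90,degrees=True)).as_rotvec()
p=np.array([0.6045,-0.1105,0.1445])+X*0.023
manip.move_pose([p[0],p[1],0.19],rot)
manip.move_linear(p,rate=0.05)
s0=manip.state();f0=s0['contact_force'];print(s0['clock'],s0['tool_pos'],f0)
for d in [0.008]+[.010+.0025*i for i in range(6)]:
    manip.move_linear(p-X*d,rate=0.03)
    s=manip.state();print(d,s['clock'],s['tool_pos'],s['contact_force']-f0)
    if (s['contact_force']-f0)@X>6: break
c=cams.capture('wrist');c['st']=s;cv2.imwrite('pics/wrist2.png',c['image']);pickle.dump(c,open('wrist2.pkl','wb'))
c=cams.capture('side');cv2.imwrite('pics/side2.png',cv2.resize(c['image'][150:350,215:415],None,fx=3,fy=3,interpolation=cv2.INTER_CUBIC))
E
```

```text
6.65 [ 0.6278 -0.1115  0.1449] [ 0.2608 -0.0988 -0.5408]
0.008 7.0667 [ 0.6193 -0.1111  0.1447] [-1.5928 -0.439   0.1158]
0.01 7.3167 [ 0.6174 -0.111   0.1445] [-0.3692  0.3737 -0.6163]
0.0125 7.5667 [ 0.6149 -0.1109  0.1445] [-0.223  -0.5255  1.0161]
0.015 7.8167 [ 0.6124 -0.1108  0.1446] [0.2814 0.1072 0.2308]
0.0175 8.0667 [ 0.6098 -0.1107  0.1445] [ 0.2438 -0.1679 -0.017 ]
0.02 8.3167 [ 0.6072 -0.1106  0.1445] [-0.9614 -0.5192  0.2202]
0.0225 8.5667 [ 0.6047 -0.1105  0.1445] [-0.0186 -0.5751  0.7013]
```

View pics/side2.png

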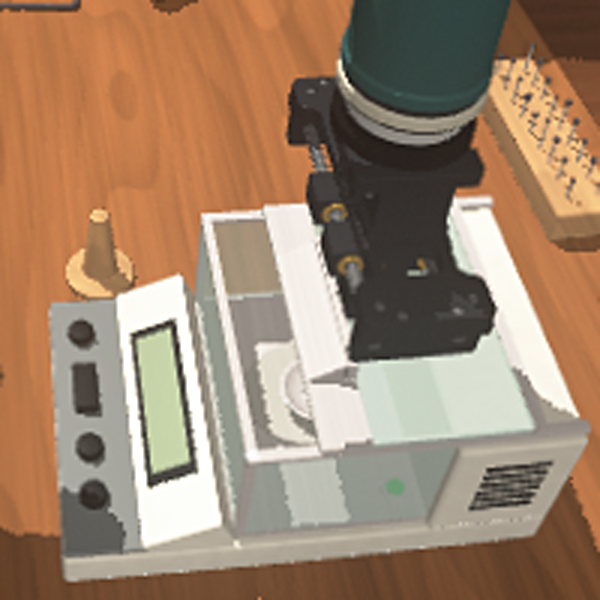

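The cover's front edge has moved from about px 308 to 303, so the finger is pushing it. I'll continue to the stop while watching the force.

```bash
python3 - <<'E'
from h import *
from cell import manip,cams
np.set_printoptions(precision=4,suppress=True)
a=np.radians(-2.2);X=np.array([np.cos(a),np.sin(a),0])
p=np.array([0.6045,-0.1105,0.1445])+X*0.023
f0=np.array([0.1,-.2,-.3])
for d in [0.045]+[.048+.003*i for i in range(16)]:
    manip.move_linear(p-X*d,rate=0.05 if d==.045 else .03)
    s=manip.state();f=(s['contact_force']-f0);print(round(d,4),s['clock'],s['tool_pos'],f)
    if f@X>6: break
c=cams.capture('wrist');c['st']=s;cv2.imwrite('pics/wrist3.png',c['image']);pickle.dump(c,open('wrist3.pkl','wb'))
c=cams.capture('side');cv2.imwrite('pics/side3.png',cv2.resize(c['image'][150:350,215:415],None,fx=3,fy=3,interpolation=cv2.INTER_CUBIC))
E
```

```text
0.045 9.2667 [ 0.582  -0.1097  0.1446] [-0.4398 -0.1024  0.7371]
0.048 9.5167 [ 0.5794 -0.1095  0.1445] [ 0.1338  0.4456 -0.3487]
0.051 9.7667 [ 0.5763 -0.1094  0.1445] [0.0165 0.765  0.7078]
0.054 10.0167 [ 0.5732 -0.1093  0.1445] [-0.5771  0.7409  0.5825]
0.057 10.2667 [ 0.5702 -0.1092  0.1445] [ 0.4621 -1.0604  0.1179]
0.06 10.5167 [ 0.5672 -0.1091  0.1445] [0.4508 0.3242 0.2163]
0.063 10.7667 [ 0.5642 -0.1089  0.1445] [-0.5747  0.4633 -0.2417]
0.066 11.0167 [ 0.5622 -0.1089  0.1447] [ 3.3342  0.3721 -1.476 ]
0.069 11.2667 [ 0.5621 -0.1089  0.1449] [13.0833  0.0609 -8.6895]
```

View pics/side3.png

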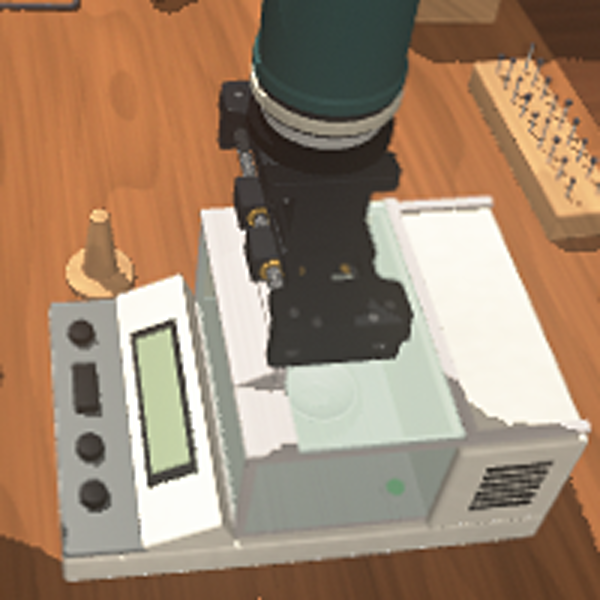

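View pics/wrist3.png

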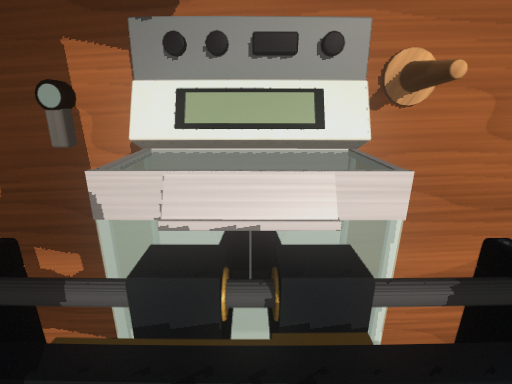

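The cover is on its stop: the fingertip halted at x=0.562 while the force rose to 13 N, and the cover is flush with the chamber front. I'll back off, rise, and measure the tare key again.

```bash
python3 - <<'E'
from h import *
from cell import manip,cams
np.set_printoptions(precision=4,suppress=True)
a=np.radians(-2.2);X=np.array([np.cos(a),np.sin(a),0])
rot=(R.from_euler('z',-2.2,degrees=True)*R.from_euler('y',90,degrees=True)).as_rotvec()
c=load('wrist3');print('tare w3',at_z(c,[(274.5,42.5),(332,43),(217,43)],.053))
s=manip.state();p=s['tool_pos']
manip.move_linear(p+X*0.015,rate=0.05)
manip.move_linear(p+X*0.015+[0,0,.06],rate=0.1)
manip.move_linear([0.485,-0.084,0.205],rate=0.15)
manip.dwell(.3)
s=manip.state();c=cams.capture('wrist');c['st']=s;cv2.imwrite('pics/wrist4.png',cv2.resize(c['image'],None,fx=1.5,fy=1.5));pickle.dump(c,open('wrist4.pkl','wb'))
print(s['clock'],s['tool_pos'])
E
```

```text
tare w3 [[ 0.4402 -0.084   0.053 ]
 [ 0.4421 -0.0388  0.053 ]
 [ 0.4388 -0.129   0.053 ]]
13.725 [ 0.4855 -0.0841  0.2049]
```

View pics/wrist4.png

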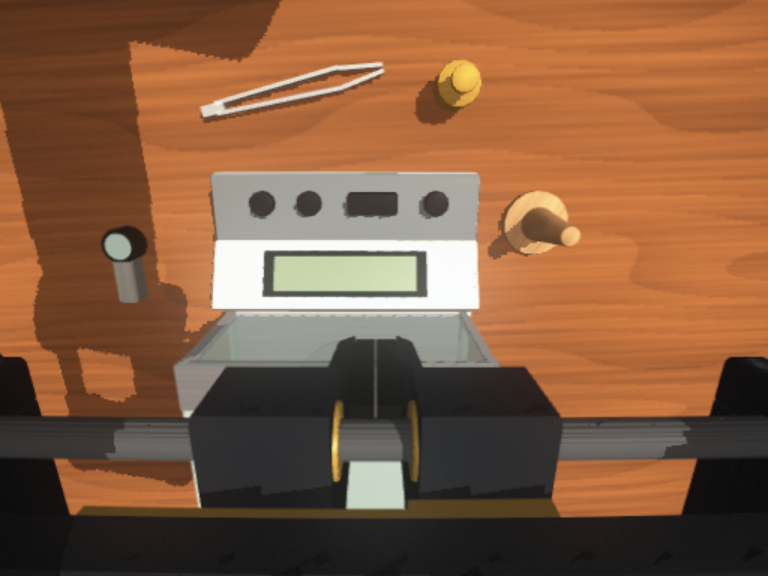

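```bash
python3 - <<'E'
from h import *
from cell import manip,cams
np.set_printoptions(precision=4,suppress=True)
c=load('wrist4');t=at_z(c,[((372+.5)/1.5-.5,(204+.5)/1.5-.5)],.053)[0];print('tare w4',t)
assert np.hypot(t[0]-.440,t[1]+.084)<.004
x,y=.4395,(t[1]-.0845)/2
manip.move_linear([x,y,.15],rate=0.15)
manip.move_linear([x,y,.060],rate=0.08)
manip.dwell(.2)
f0=np.mean([manip.state()['contact_force']],axis=0);print(manip.state()['clock'],f0)
for z in [.056,.054,.053,.052,.051,.050,.049,.048,.0475]:
    manip.move_linear([x,y,z],rate=0.02)
    F=[]
    for i in range(3):
        s=manip.state();F.append(s['contact_force'][2]-f0[2]);manip.dwell(.03)
    f=np.mean(F);print(z,s['clock'],s['tool_pos'],f)
    if f>6: break
manip.dwell(.25)
c=cams.capture('side');cv2.imwrite('pics/side5.png',cv2.resize(c['image'][150:350,215:415],None,fx=3,fy=3,interpolation=cv2.INTER_CUBIC))
E
```

```text
tare w4 [ 0.4401 -0.0837  0.053 ]
15.875 [-0.6013  0.0104 -0.0024]
0.056 16.2917 [ 0.4394 -0.0841  0.0559] 0.10143351490289448
0.054 16.6417 [ 0.4394 -0.0841  0.0539] -0.1980327485890032
0.053 16.9917 [ 0.4397 -0.0841  0.0532] 1.0748776571548335
0.052 17.3417 [ 0.4397 -0.0841  0.0522] 2.1872917326642014
0.051 17.6917 [ 0.4397 -0.0842  0.0512] 2.9687462400110256
0.05 18.0417 [ 0.4397 -0.0841  0.0501] 4.517829262871948
0.049 18.3917 [ 0.4397 -0.0841  0.0492] 5.528029789989773
0.048 18.7417 [ 0.4397 -0.0841  0.0482] 5.738543502737457
0.0475 19.0917 [ 0.4397 -0.0842  0.0478] 6.236094985766786
```

View pics/side5.png

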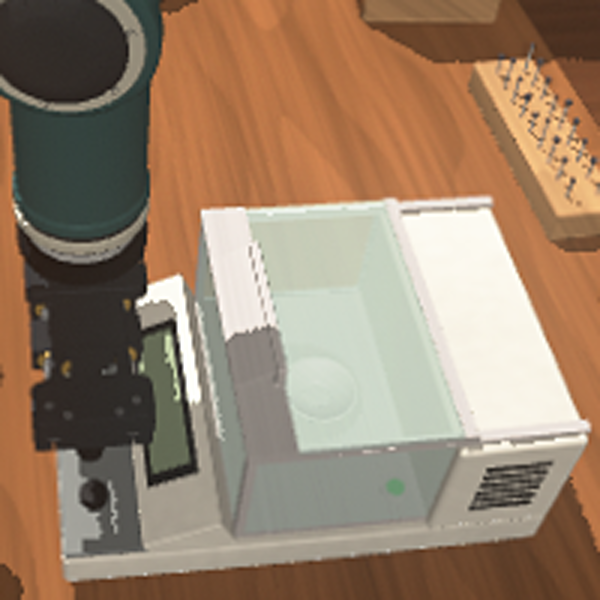

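The spring curve matches: about 5 mm of travel at 6.2 N, and the cover stays shut. I'll release the key, clear the hand and check.

```bash
python3 - <<'E'
from h import *
from cell import manip,cams
np.set_printoptions(precision=4,suppress=True)
manip.move_linear([.4395,-.0841,.070],rate=0.04)
manip.move_linear([.4395,-.0841,.22],rate=0.15)
manip.move_linear([.50,-.0841,.30],rate=0.2)
manip.dwell(.3)
s=manip.state();c=cams.capture('wrist');c['st']=s;pickle.dump(c,open('wrist6.pkl','wb'))
cv2.imwrite('pics/wrist6.png',cv2.resize(c['image'],None,fx=1.5,fy=1.5))
d=cams.capture('side')
print(s['clock'],s['tool_pos'],s['contact_force'])
u=((372+.5)/1.5-.5,(204+.5)/1.5-.5)
T=project(c,[[.440,-.084,.053],[.4417,-.038,.053],[.4385,-.1295,.053],[.4370,-.1635,.053]]);print(T*1.5,depth_pts(c,T))
cv2.imwrite('pics/side6.png',cv2.resize(d['image'][150:380,195:415],None,fx=2.6,fy=2.6,interpolation=cv2.INTER_CUBIC))
E
```

```text
22.2333 [ 0.4991 -0.084   0.299 ] [-0.6836  0.4627  0.1915]
[[371.294  179.3515]
 [420.9924 179.2647]
 [322.1595 179.7191]
 [285.4844 179.6255]] [[ 0.44   -0.084   0.0529]
 [ 0.4417 -0.0381  0.0535]
 [ 0.4384 -0.1292  0.0553]
 [ 0.437  -0.1633  0.0541]]
```

View pics/wrist6.png

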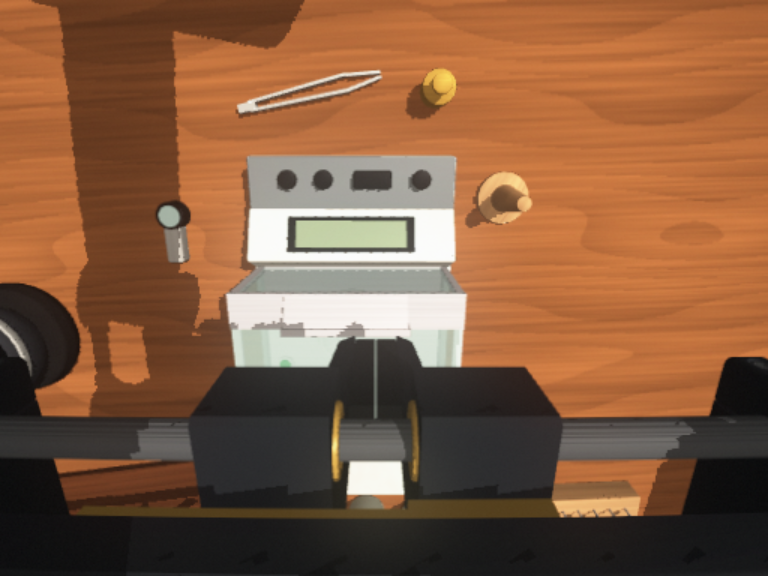

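View pics/side6.png

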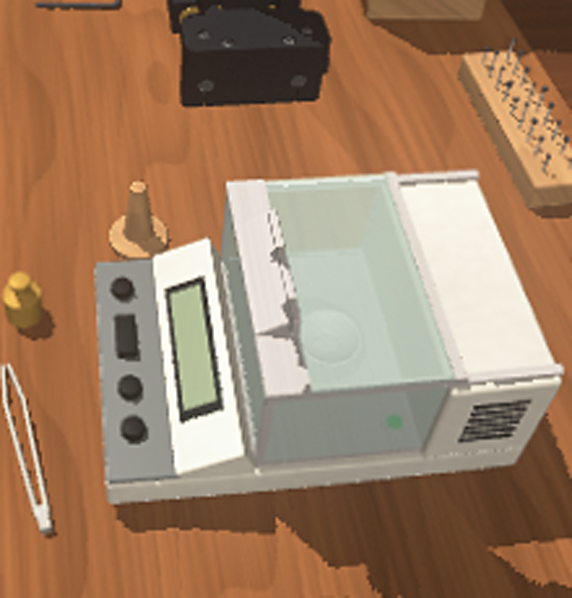

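The cover is flush with the chamber front and all the keys are up. The tare key is at (126, 337) in the side crop, with its top at z≈0.053. The dish, ring cone, weight, tweezers and loupe look undisturbed, and the hand is clear, so I'm handing in.

```bash
python3 -c "
from cell import order,manip
print(order.close_job(),manip.state()['clock'])"
```

```text
the job is handed in; nothing more can be done
the job is handed in; nothing more can be done
```

The cover is shut, the tare key has been pressed and is back up, and I handed the job in at about 22 s of the 42 s allowed. No verdict was reported.

- **Cover:** I pushed it shut from behind the bar with the closed fingertips, without gripping. It ran about 46 mm until it met its stop, where the push rose to about 13 N. The last pictures show it flush with the chamber front.
- **Tare key:** I pressed it about 5 mm at 6.2 N, held it briefly and released it. Afterwards its top measured 53 mm above the bench, which is fully up.
- **Other keys and loose things:** The other three keys measured up, at 53.5–55 mm. By eye, the ring cone, weight, tweezers, loupe and dish had not moved. I did not measure them, and I did not check the hex key and graver again at the end; the arm's work stayed over the balance.
- **Hand:** It finished clear, with the fingertips about 0.30 m above the bench.

**Disagreement:** The side and wrist cameras differed by 4–6 mm on the key and bar positions. I used the wrist camera, which gave the same tare key position within 1 mm in all three of its views.

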